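Cap the plug gauge and put it away in the strut-lid chest

TASK

The long plug gauge in the inclined stand has its protective cap only part on: before you move the gauge, press that cap fully home so its ground end is covered. Lift the lid of the gauge chest until the struts hold it standing open, take the gauge out of the stand and, without dropping it, lay it in the empty front rest of the chest, down in both notches (either way round). Leave the lid standing open and do not knock the other gauges or the loose parts about.

Things in the scene. Friction and masses are not known exactly. Their poses are not given: they have to be found in the camera images.
- plug_gauge: The long plug gauge, 140 mm with cap home, 0.26 kg: square aluminium handle with rounded edges, 98 x 28 x 28 mm, then a steel end under a ribbed black cap. Starts in one bore of the stand, its cap 12 mm proud with bright steel showing. Origin: centre of the plain foot end, at the bottom of the bore; x axis from foot to cap. Lying on the bench its axis is 14 mm up.
- gauge_mid (a point): The middle of the capped gauge's length, on its axis, 70 mm from the foot: on the handle, the place to hold it for the chest.
- cap_mid (a point): The middle of the long gauge's black cap (28 mm in diameter, 42 mm long), on its axis; moves with the cap (119 mm from the foot when home). In the stand only the cap and some 20 mm of handle stand clear of the bore.
- cap_end (a point): Centre of the closed outer end face of that cap, 21 mm beyond cap_mid; it moves with the cap.
- gauge_cap (a joint): How far the long gauge's cap has been pressed on along the axis, m: 0 = part on, standing 12 mm proud (its start; it comes no farther off), 0.012 = fully home on the handle's shoulder. Over-centre catch: pushing on takes 13 N at first; past halfway (0.006) it snaps home, let go before that it springs out. Once home, 13 N to pull off, so the gauge can be drawn out and carried by the cap.
- stand: Fixed stand: aluminium block, about 95 mm high, on a base plate 125 x 200 mm. Three square bores, 31 mm wide and 80 mm deep, 62 mm apart along its y axis, all rising at 35 degrees above level toward its -x side (the robot); draw gauges straight out. Origin: centre of the underside. In front of it to the right stands a bench vice, 170 mm high, reaching to world x = 0.51, y = -0.04.
- stand_bore_mid (a point): Centre of the mouth of the middle bore, 76 mm above the bench; the other two mouths are 62 mm either side along the stand's y axis.
- short_gauge_a: A shorter plug gauge (126 mm, the same 28 mm thickness) in another bore, its cap home; leave it alone. Origin: centre of its foot end, at the bottom of its bore; x axis toward its cap.
- short_gauge_b: A still shorter plug gauge (118 mm, the same 28 mm thickness) in another bore, its cap home; leave it alone. Origin: centre of its foot end, at the bottom of its bore; x axis toward its cap.
- chest: Gauge chest, fixed: grey steel box, 172 mm (x) by 210 mm (y), walls 66 mm high, 3 mm thick, hinged lid. Inside, two wooden rests, 28 mm thick, centred at y = +-51 mm, tops 44 mm above the bench, each with notches 33 mm wide, 18 mm deep at x = -36 (front, empty) and +36 mm (rear, full). Finger trench between rests: 74 mm wide, floor at 3 mm. Origin: centre of underside; -x is the front.
- chest_rest (a point): Where gauge_mid comes when the gauge lies in the empty front notches: on the axis of the notches, midway between the rests, 40 mm above the bench. The gauge then lies along the chest's y axis.
- chest_hinge (a point): Middle of the lid's hinge line at the rear of the chest, 68 mm above the bench; the hinge line runs along the chest's y axis.
- chest_lid (a joint): Opening angle of the chest's lid, rad: 0 shut, 1.4 fully open. Two gas struts: below about 0.5 the lid sinks shut again, beyond it they swing it up by themselves to 1.4 and hold it. The lid is 0.45 kg and needs only about 2 N at the tab.
- lid_tab (a point): Centre of the dark steel pull tab in the middle of the lid's front edge, 26 mm wide (chest y), 24 mm deep (standing out in front of the lid), 13 mm thick, 77 mm above the bench when shut and 189 mm from the hinge line; it moves with the lid. It can be pinched across its width.
- carton: Loose small red and white carton standing upright, 27 x 52 mm, 94 mm high; a bystander. Origin: centre of its underside.
- wheel_bolt: Loose wheel bolt standing on its head, 31 mm across, 58 mm high; a bystander. Origin: centre of its underside.

How it is judged (in metres and radians):
On the way:
1. the cap is pressed fully home while the gauge is still in the stand (value of joint gauge_cap above 0.01 m and distance of plug_gauge from where it was at the start of the episode below 0.015 m), for 0.2 s.
At the end, for the whole second after the job is handed in: The cap is home (within 2 mm), the lid stands open (over 1.2 rad), and the long gauge lies at rest in the two front notches: its middle within 7 mm across, 20 mm along and 6 mm in height of chest_rest, its axis along the chest's y within 0.09 rad (value of joint gauge_cap above 0.01 m and value of joint chest_lid above 1.2 rad and x of gauge_mid in the frame of chest_rest between -0.007 and 0.007 m and y of gauge_mid in the frame of chest_rest between -0.02 and 0.02 m and z of gauge_mid in the frame of chest_rest between -0.006 and 0.006 m and angle between the x axis of plug_gauge and the y axis of chest, either way round below 0.09 rad and linear speed of plug_gauge below 0.02 m/s); the robot touches nothing.
It fails at once if a short gauge is shifted more than 20 mm (distance of any of short_gauge_a, short_gauge_b from where it was at the start of the episode above 0.02 m).
It fails at once if a loose bystander part is shifted more than 30 mm (distance of any of carton, wheel_bolt from where it was at the start of the episode above 0.03 m).
It fails at once if the long gauge is dropped (falls free faster than 0.6 m/s) (linear speed of plug_gauge above 0.6 m/s and contact force between the fingers and plug_gauge below 0.1 N).
It also fails if it takes over 61 s, if anything falls off the work surface, if the arm or the gripper's body presses on something with over 40 N, if the wrist force passes 120 N, or if a joint passes its speed limit or range.

ROBOT

A 6-joint arm with a two-finger parallel gripper is mounted at the origin on a cart in front of the work surface, level with it; the furniture and walls round the work are solid. World frame = base frame: x ahead of the robot, y to its left, z up, the work surface at z = 0. Lengths are in m, angles in degrees, forces in N, time in s.
With the tool pointing down it reaches from about 0.325 to 0.775 m from the base axis. Payload 9.3 kg.
Tool frame: the origin (TCP) lies at the very end of the fingers, on their centre line; the grasp point (between the pads) lies 19 mm behind it (r.grasp_offset is the distance from the TCP to the grasp point, in m); z points along the fingers, y is the line along which they close (so a half turn about z gives the same grasp; the last joint's range is limited). The gripper opens to 85 mm and grips with 20 to 120 N. Pads are 22 mm wide; open, the fingers measure 114 mm over their backs; the gripper's body (76 mm by 85 mm) begins 54 mm behind the grasp point. The pads swing forward as they close: fully open they stand 13 mm farther back than shut.
Start: joints at [63.965, 14.817, 1.232, 76.415, 0, 81.257], TCP at [0.163, 0.525, 0.231] pointing down, gripper open.
Joint ranges: [-174.27, 174.27], [-52.1, 104.24], [-59.71, 78.15], [-110.17, 111.67], [-87.03, 83.33], [-180, 180]. Speed limits (degrees/s): [127.2, 127.2, 159.86, 180, 180, 180].

INTERFACE

Orientations are given as a 3x3 rotation matrix whose columns are the frame's x, y, z axes.
In Python, from bench import r gives the robot as it stands. The module is installed in compiled form; this text tells all that it offers.
- The arm moves only by the tool drive_tool, never from a script. Its argument "deltas" is a list of rows, each a list of 3 entries, a list of its own where there are three numbers: the shift along the tool's x, y, z in cm, then the turn, a rotation vector about the tool's x, y, z in degrees, then the closure, from -1 (fully open) to 1 (shut). In form: [[[x, y, z], [rx, ry, rz], hand], ...]. A call has 1 to 12 rows; each row shifts and turns the commanded pose from where the row before left it, along the tool's axes as they then stand; what a row does not reach is not made up. A row lasts 1/8 s, in which the tool goes at most 62.5 mm and 10.7 degrees, less where a joint would pass 70% of its speed; a pose out of reach is approached as far as the arm can. A call with a gripper value outside its range is refused whole. The fingers move at their own pace and stop on an object; "newtons" is the grip in N (left out, the last holds). Time passes only in rows, so rows that do not move let the fingers close. It gives the time, the measured TCP pose, the force, the opening and the grip force at its end, in the units of the state.
- r.get_state(): the state, without advancing time (a new reading comes with each control period).
- r.get_image(name): name is "scene" or "side" or "wrist"; returns a dict with "img" (480x640x3 uint8, red, green, blue), "K" (3x3 intrinsics, pixels), "distortion" ([k1, k2, p1, p2, k3] as OpenCV has them; the pictures are not rectified), "view" (4x4, takes a point from world to camera coordinates). Camera axes: x right, y down, z forward; pixel columns grow to the right and rows downward; lengths in m; the calibration is good to about 2 mm. A picture is of the moment at which its call begins. There is no depth.
- r.sign_off(): hands the job in; it is judged then, once.
Trained networks look in a picture, given as the dict that the camera call returned (one of the last four; its "shot" number tells which), for a name from the list of things; names that differ only in an ending like _2 or _b are one class to them, and where a whole thing is asked for, a point or a joint stands for the part that bears it (a point fixed in the world has none). Each returns a list of dicts, best first, with "conf" (0 to 1); they miss things now and then, are a little off and sometimes report something else, mostly with a low value. They report only what shows in the picture. A call takes as long as a camera call.
- r.find_in(target, picture): "position" ([column, row] in pixels, amid what is visible of it).
The state is a dict: "clock": time; "q": joint angles; "dq": joint speeds; "joint_efforts": joint torques, N m; "tool_pos": TCP position; "eef_rot": TCP orientation; "wrist_force": force on the tool from outside, world axes, zero at the start; "ft_torque": the same for the moment, N m; "finger_gap": finger opening in m; "gripper_force": force on a finger pad.
Only numpy, scipy, OpenCV 4.12 (cv2) and the standard library are available. Lean on these libraries where they do the work, as an engineer would, in place of code of your own. Each camera call takes 0.05 s, during which the arm holds its last target. There are 200 camera calls.

## Working session

There is one attempt and no reset: what is moved stays moved. The work goes in short steps, Python scripts to look and compute and a tool call to move; the robot and the scene stay as the last step left them, time stands still between calls to the robot, and variables do not carry over. Pictures are saved under pics/ and viewed, at most 10 in all, crops included, and the job is handed in when it is done.

Besides the shell and the picture viewer there is one more tool, called after "Emit:" by a JSON object that holds its "method" and its "body", one argument or row to a line. drive_tool: Moves the arm, as the interface text tells. Its arguments: {"type":"object","properties":{"deltas":{"type":"array","items":{"type":"array"}},"newtons":{"type":"number"}},"required":["deltas"]}

```bash
mkdir -p pics
python3 - <<'E'
from bench import r
import cv2,json,numpy as np
for n in ["scene","side"]:
    p=r.get_image(n); cv2.imwrite(f"pics/{n}0.png",p["img"][:,:,::-1])
    print(n,p["K"],p["distortion"],np.round(p["view"],4).tolist())
    for t in ["plug_gauge","cap_mid","cap_end","stand","stand_bore_mid","short_gauge_a","chest","chest_hinge","lid_tab","carton","wheel_bolt"]:
        try: print(t,[(np.round(d["position"],1).tolist(),round(d["conf"],2)) for d in r.find_in(t,p)[:4]])
        except Exception as e: print(t,e)
print(r.get_state())
E
```

```text
scene [[569.05022434   0.         330.59674311]
 [  0.         569.05022434 236.75311055]
 [  0.           0.           1.        ]] [-0.0969834  0.         0.         0.         0.       ] [[0.7316, -0.6816, 0.0098, -0.2948], [-0.4793, -0.5245, -0.7037, 0.3985], [0.4848, 0.5102, -0.7105, 0.7756], [0.0, 0.0, 0.0, 1.0]]
plug_gauge [([423.4, 288.8], 0.75), ([424.3, 276.7], 0.65)]
cap_mid [([414.7, 286.4], 0.58)]
cap_end [([414.2, 289.0], 0.9)]
stand [([421.2, 280.1], 0.73)]
stand_bore_mid [([426.9, 277.6], 0.7)]
short_gauge_a [([406.5, 265.4], 0.7), ([387.2, 244.0], 0.66), ([315.4, 201.4], 0.56)]
chest [([316.1, 199.3], 0.74)]
chest_hinge [([314.7, 199.2], 0.75)]
lid_tab [([314.4, 190.4], 0.77)]
carton [([212.5, 265.7], 0.91), ([285.1, 322.1], 0.57), ([313.6, 201.0], 0.2)]
wheel_bolt [([286.6, 323.4], 0.69), ([415.9, 289.0], 0.59)]
side [[461.68756357   0.         317.11879236]
 [  0.         461.68756357 237.14903079]
 [  0.           0.           1.        ]] [0.01971375 0.         0.         0.         0.        ] [[0.993, -0.1183, 0.0027, -0.5259], [-0.0393, -0.3512, -0.9355, 0.164
[... 676 characters left out ...]
    1.50232481e-04, 8.12562586e+01]), 'dq': array([-0.03453803, -0.02244128,  0.02276488, -0.05933998,  0.09679468,
        0.00962938]), 'joint_efforts': array([ 4.20130149e-03, -5.55398762e+01,  3.44738603e+01,  1.45095786e-03,
        6.49394838e-05, -2.31005265e-05]), 'tool_pos': array([0.16347952, 0.52513582, 0.23129635]), 'eef_rot': array([[-9.54806861e-01,  2.97226946e-01,  6.46224668e-06],
       [ 2.97226947e-01,  9.54806861e-01,  1.92030306e-05],
       [-4.62539323e-07,  2.02559392e-05, -1.00000000e+00]]), 'wrist_force': array([0.30385936, 0.51977427, 0.36144899]), 'ft_torque': array([-0.02163611, -0.00736326,  0.02599521]), 'gripper_force': 0.0, 'finger_gap': 0.08528012523745988}
```

Run:
```python
import cv2
a=cv2.imread("pics/scene0.png");b=cv2.imread("pics/side0.png")
cv2.imwrite("pics/a.png",cv2.resize(a[150:360,180:460],None,fx=2.85,fy=2.85,interpolation=cv2.INTER_CUBIC))
cv2.imwrite("pics/b.png",cv2.resize(b[180:390,190:470],None,fx=2.85,fy=2.85,interpolation=cv2.INTER_CUBIC))
```

```text
(no output)
```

View pics/a.png

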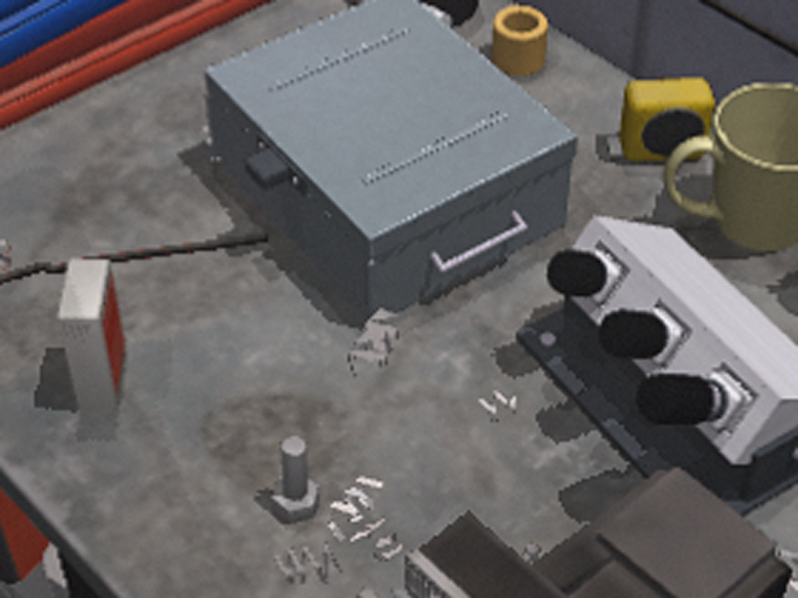

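View pics/b.png

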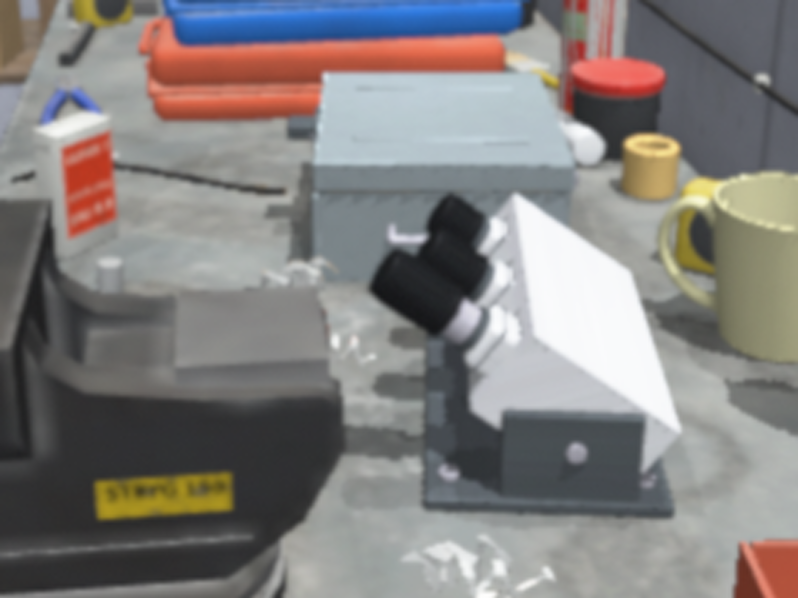

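The scene crop shows the chest with its tab at crop (268,170) on its left side. The stand holds three capped gauges, and the long one is the nearest (cap near (678,398), steel showing), beside the vice. The carton is at (90,340) and the bolt at (293,480). The side crop agrees: long cap at (418,292) with a bright ring at (465,322), tab at (300,128).

```bash
cat > h.py <<'E'
import numpy as np,cv2
from scipy.optimize import least_squares
C={"scene":(569.05022434,330.59674311,236.75311055,-0.0969834,[[0.7316,-0.6816,0.0098,-0.2948],[-0.4793,-0.5245,-0.7037,0.3985],[0.4848,0.5102,-0.7105,0.7756]]),
"side":(461.68756357,317.11879236,237.14903079,0.01971375,[[0.993,-0.1183,0.0027,-0.5259],[-0.0393,-0.3512,-0.9355,0.1647],[0.1116,0.9288,-0.3534,0.6876]])}
def proj(n,P):
    f,cx,cy,k,V=C[n];V=np.array(V)
    K=np.array([[f,0,cx],[0,f,cy],[0,0,1]])
    return cv2.projectPoints(np.atleast_2d(P).astype(float),cv2.Rodrigues(V[:,:3])[0],V[:,3],K,np.array([k,0,0,0,0.]))[0][:,0]
sc=lambda x,y:np.array([180+x/2.85,150+y/2.85])
sd=lambda x,y:np.array([190+x/2.85,180+y/2.85])
def tri(a,b):
    s=least_squares(lambda p:np.r_[proj("scene",p)[0]-a,proj("side",p)[0]-b],[.5,.2,.1])
    return s.x,np.abs(s.fun).max()
E
python3 - <<'E'
from h import *
F={"long":((678,398),(418,292)),"mid":((637,335),(457,265)),"far":((580,272),(463,222)),
"tab":((268,170),(300,128)),"lidFR":((372,240),(313,165)),"lidBR":((575,140),(573,165)),"lidFL":((208,72),(323,75)),
"bolt top":((293,442),(110,262)),"carton top":((88,268),(75,122)),"stand ridgeR":((800,400),(630,272)),"stand topL":((598,218),(515,195)),"stand R bottomface":((742,462),(492,425))}
for k,(a,b) in F.items():
    p,e=tri(sc(*a),sd(*b)); print(k,np.round(p*1000),round(e,1))
E
```

```text
long [552. -51. 103.] 0.3
mid [582.   6.  89.] 0.2
far [598.  68.  87.] 0.4
tab [517. 288.  75.] 0.3
lidFR [518. 180.  86.] 0.2
lidBR [690. 159.  85.] 0.4
lidFL [544. 390.  85.] 0.5
bolt top [387. 105.  56.] 0.6
carton top [358. 273.  94.] 2.4
stand ridgeR [633. -95. 115.] 15.5
stand topL [634.  88.  96.] 0.2
stand R bottomface [585. -84.  43.] 0.3
```

Run:
```python
import cv2,numpy as np
a=cv2.imread("pics/scene0.png");b=cv2.imread("pics/side0.png")
A=cv2.resize(a[270:480,300:500],None,fx=2,fy=2,interpolation=cv2.INTER_CUBIC)
B=cv2.resize(b[220:430,130:330],None,fx=2,fy=2,interpolation=cv2.INTER_CUBIC)
cv2.imwrite("pics/c.png",np.hstack([A,B]))
from h import *
for a,b in [((680,470),(325,290)),((600,540),(178,297)),((790,570),(330,375))]:
    p,e=tri(sc(*a),sd(*b));print(np.round(p*1000),e)
```

```text
[500. -96. 127.] 0.9644804274925036
[433. -98. 129.] 0.6850767885113669
[ 494. -177.  129.] 2.019583816172087
```

View pics/c.png

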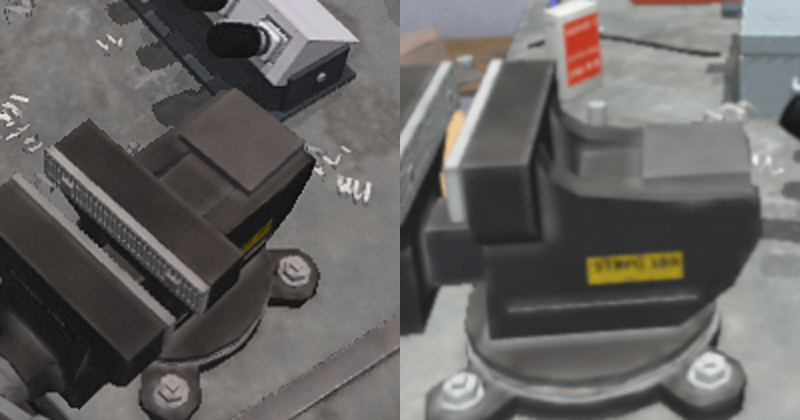

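Run:
```python
from h import *
for a,b in [((90,122),(155,62)),((48,152),(92,62)),((238,258),(130,165))]:
    p,e=tri(np.array([300+a[0]/2,270+a[1]/2]),np.array([130+b[0]/2,220+b[1]/2]));print(np.round(p*1000),e)
# fit stand and chest
caps=np.array([[-41.8,-62],[-20.5,0],[-13.9,62]]);m=np.array([[552,-51],[582,6],[598,68.]])
f=lambda p:(caps@np.array([[np.cos(p[2]),np.sin(p[2])],[-np.sin(p[2]),np.cos(p[2])]])+p[:2]-m).ravel()
s=least_squares(f,[600,0,-.15]);print(s.x,np.degrees(s.x[2]),s.fun)
```

```text
[375. -58. 162.] 0.11296445950716816
[334. -58. 164.] 0.32051661323083636
[ 375. -200.  161.] 2.027902537963314
[ 6.02454098e+02  3.91071620e+00 -1.48416338e-01] -8.50362976136474 [-0.05444133 -0.22663427  0.17946517  0.94209356 -0.12502384 -0.71545923]
```

```bash
cat > plan.py <<'E'
import numpy as np
from scipy.spatial.transform import Rotation as R
from bench import r
def ori(pitch,yaw,flip=1):
    "tool z: azimuth yaw, pitch below level; y level"
    p,a=np.radians([pitch,yaw])
    z=np.array([np.cos(p)*np.cos(a),np.cos(p)*np.sin(a),-np.sin(p)]); y=flip*np.array([-np.sin(a),np.cos(a),0])
    return np.c_[np.cross(y,z),y,z]
def cur():
    s=r.get_state(); return s["tool_pos"].copy(),s["eef_rot"].copy()
def plan(steps,start=None):
    "steps: (pos m, rot, rows, hand)"
    p,M=start or cur()
    for P,T,n,h in steps:
        p0,M0=p.copy(),M.copy(); rv=R.from_matrix(M0.T@T).as_rotvec()
        out=[]
        for i in range(1,n+1):
            q=p0+(np.array(P)-p0)*i/n; Q=M0@R.from_rotvec(rv*i/n).as_matrix()
            d=np.round(M.T@(q-p)*100,2); w=np.round(np.degrees(R.from_matrix(M.T@Q).as_rotvec()),1)
            p=p+M@d/100; M=M@R.from_rotvec(np.radians(w)).as_matrix()
            out.append([d.tolist(),w.tolist(),h])
        print("[%.1fmm %.1fdeg]"%(np.linalg.norm(out[-1][0])*10,np.linalg.norm(out[-1][1])),str(out).replace(" ",""))
    return p,M
E
python3 - <<'E'
from plan import *
T=ori(50,-7); tab=np.array([.515,.2875,.077])
pre=tab+.008*T[:,2]-.10*T[:,2]
plan([(pre,T,9,-1),(tab+.008*T[:,2],T,3,-1)])
E
```

```text
[42.4mm 4.6deg] [[[-3.87,-1.48,0.93],[-0.4,-4.4,-1.1],-1],[[-3.75,-1.56,1.21],[-0.4,-4.5,-1.1],-1],[[-3.62,-1.63,1.5],[-0.4,-4.4,-1.1],-1],[[-3.46,-1.72,1.75],[-0.4,-4.4,-1.1],-1],[[-3.29,-1.8,2.0],[-0.4,-4.5,-1.1],-1],[[-3.08,-1.87,2.24],[-0.4,-4.4,-1.1],-1],[[-2.87,-1.95,2.45],[-0.4,-4.4,-1.1],-1],[[-2.63,-2.01,2.65],[-0.4,-4.5,-1.1],-1],[[-2.38,-2.08,2.83],[-0.4,-4.4,-1.1],-1]]
[33.3mm 0.0deg] [[[0.0,-0.0,3.33],[0.0,0.0,0.0],-1],[[0.0,-0.0,3.34],[0.0,0.0,0.0],-1],[[0.01,-0.01,3.33],[0.0,0.0,0.0],-1]]
```

Emit:
{"method": "drive_tool", "body": {
  "deltas": [
    [[-3.87,-1.48,0.93],[-0.4,-4.4,-1.1],-1],
    [[-3.75,-1.56,1.21],[-0.4,-4.5,-1.1],-1],
    [[-3.62,-1.63,1.5],[-0.4,-4.4,-1.1],-1],
    [[-3.46,-1.72,1.75],[-0.4,-4.4,-1.1],-1],
    [[-3.29,-1.8,2.0],[-0.4,-4.5,-1.1],-1],
    [[-3.08,-1.87,2.24],[-0.4,-4.4,-1.1],-1],
    [[-2.87,-1.95,2.45],[-0.4,-4.4,-1.1],-1],
    [[-2.63,-2.01,2.65],[-0.4,-4.5,-1.1],-1],
    [[-2.38,-2.08,2.83],[-0.4,-4.4,-1.1],-1],
    [[0,0,0],[0,0,0],-1]
  ]
}}

```text
clock: 2.45
tool_pos: [0.4562, 0.2926, 0.146]
eef_rot: [[-0.761, 0.124, 0.637], [0.094, 0.992, -0.081], [-0.642, -0.002, -0.767]]
wrist_force: [-0.1, -0.1, 0.1]
finger_gap: 0.0852
gripper_force: 0.0
```

Run:
```python
from plan import *
import cv2
print(r.get_state()["q"])
p=r.get_image("wrist"); cv2.imwrite("pics/w1.png",p["img"][:,:,::-1])
print(p["K"].tolist(),p["distortion"],np.round(p["view"],5).tolist())
print(r.find_in("lid_tab",p))
tab=np.array([.515,.2875,.077])
V=np.array(p["view"]);uv=cv2.projectPoints(tab[None],cv2.Rodrigues(V[:3,:3])[0],V[:3,3],p["K"],np.array(p["distortion"]))[0];print(uv)
T=ori(50,-7)
plan([(tab+.008*T[:,2],T,3,-1)])
```

```text
[ 38.0576608    4.26975573 -38.88808622  16.33095185 -27.15413581
  37.58049848]
[[347.4568077045119, 0.0, 315.67140594416736], [0.0, 347.4568077045119, 236.57943459053112], [0.0, 0.0, 1.0]] [-0.04608341  0.          0.          0.          0.        ] [[0.12403, 0.99228, -0.00237, -0.34441], [0.51142, -0.06188, 0.8571, -0.30842], [0.85033, -0.10752, -0.51514, -0.11972], [0.0, 0.0, 0.0, 1.0]]
[{'position': [321.6, 281.5], 'conf': 0.86}]
[[[322.07044388 241.02060539]]]
[33.4mm 0.0deg] [[[-0.0,0.0,3.34],[-0.0,-0.0,-0.0],-1],[[-0.0,0.01,3.33],[-0.0,-0.0,-0.0],-1],[[-0.01,0.0,3.34],[-0.0,-0.0,-0.0],-1]]
```

View pics/w1.png

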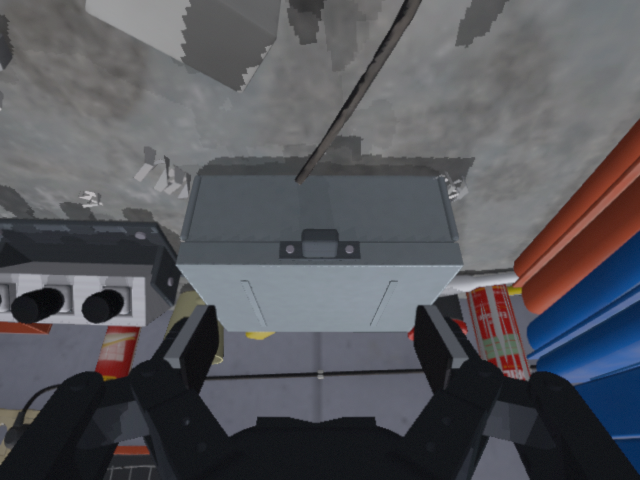

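The wrist view shows the tab at (320,241). My prediction was (322,241), so the measurement holds. Advancing and pinching.

Emit:
{"method": "drive_tool", "body": {
  "deltas": [
    [[0,0,3.34],[0,0,0],-1],
    [[0,0,3.33],[0,0,0],-1],
    [[0,0,3.3],[0,0,0],-1],
    [[0,0,0],[0,0,0],1],
    [[0,0,0],[0,0,0],1],
    [[0,0,0],[0,0,0],1],
    [[0,0,0],[0,0,0],1],
    [[0,0,0],[0,0,0],1],
    [[0,0,0],[0,0,0],1]
  ],
  "newtons": 30
}}

```text
clock: 3.68
tool_pos: [0.5196, 0.2873, 0.0725]
eef_rot: [[-0.759, 0.121, 0.639], [0.093, 0.993, -0.077], [-0.644, 0.001, -0.765]]
wrist_force: [-6.0, -0.4, 6.2]
finger_gap: 0.0254
gripper_force: 30.7
```

Run:
```python
from plan import *
s=r.get_state();print(s["finger_gap"],s["gripper_force"],s["wrist_force"])
p,M=cur();print(p,M)
ty=np.array([.122,.9925,0]); ex=np.array([.9925,-.122,0])
h=np.array([.515,.2875,.077])+.1888*ex-[0,0,.009]
# constant twist per row of 4.5deg about hinge
Q=R.from_rotvec(ty*np.radians(4.5)).as_matrix()
print(M.T@(h+Q@(p-h)-p)*100, np.degrees(R.from_matrix(M.T@Q@M).as_rotvec()))
```

```text
0.025423272904174544 30.652580297183487 [-5.98477625 -0.40581479  6.18775967]
[0.51962666 0.2873337  0.07250981] [[-7.59289492e-01  1.20850635e-01  6.39433023e-01]
 [ 9.30515847e-02  9.92670252e-01 -7.71179130e-02]
 [-6.44065889e-01  9.45435133e-04 -7.64969435e-01]]
[-1.00029728  0.00125783 -1.04498732] [-1.25829117e-03  4.49986051e+00  6.62085099e-03]
```

Emit:
{"method": "drive_tool", "body": {
  "deltas": [
    [[-1.0,0,-1.05],[0,4.5,0],1],
    [[-1.0,0,-1.05],[0,4.5,0],1],
    [[-1.0,0,-1.05],[0,4.5,0],1],
    [[-1.0,0,-1.05],[0,4.5,0],1],
    [[-1.0,0,-1.05],[0,4.5,0],1],
    [[-1.0,0,-1.05],[0,4.5,0],1],
    [[-1.0,0,-1.05],[0,4.5,0],1],
    [[-1.0,0,-1.05],[0,4.5,0],1],
    [[-1.0,0,-1.05],[0,4.5,0],1],
    [[0,0,0],[0,0,0],1]
  ]
}}

```text
clock: 4.92
tool_pos: [0.5665, 0.2814, 0.1919]
eef_rot: [[-0.992, 0.122, -0.01], [0.122, 0.993, 0.002], [0.01, 0.001, -1.0]]
wrist_force: [-7.8, 0.3, 7.7]
finger_gap: 0.0253
gripper_force: 39.1
```

Emit:
{"method": "drive_tool", "body": {
  "deltas": [
    [[-0.06,0,0],[0,-4.5,0],1],
    [[-0.06,0,0],[0,-4.5,0],1],
    [[-0.06,0,0],[0,-4.5,0],1],
    [[-0.06,0,0],[0,-4.5,0],1],
    [[-0.06,0,0],[0,-4.5,0],1],
    [[-0.06,0,0],[0,-4.5,0],1],
    [[-0.06,0,0],[0,-4.5,0],1],
    [[-0.06,0,0],[0,-4.5,0],1],
    [[0,0,0],[0,0,0],-1],
    [[0,0,-2],[0,0,0],-1],
    [[0,0,-4],[0,0,0],-1],
    [[0,0,-4],[0,0,0],-1]
  ],
  "newtons": 20
}}

```text
clock: 6.42
tool_pos: [0.513, 0.2878, 0.2743]
eef_rot: [[-0.809, 0.122, 0.576], [0.099, 0.993, -0.07], [-0.58, 0.0, -0.815]]
wrist_force: [1.1, 1.0, -0.0]
finger_gap: 0.0853
gripper_force: 0.0
```

Run:
```python
from plan import *
import cv2
s=r.get_state();print(s["tool_pos"],s["wrist_force"],s["finger_gap"])
p=r.get_image("scene");q=r.get_image("side"); cv2.imwrite("pics/s2.png",np.hstack([p["img"][100:400,180:480],q["img"][120:420,190:490]])[:,:,::-1])
```

```text
[0.51302049 0.28776398 0.27429441] [ 1.1067976   1.04150498 -0.01611196] 0.08533519419455667
```

View pics/s2.png

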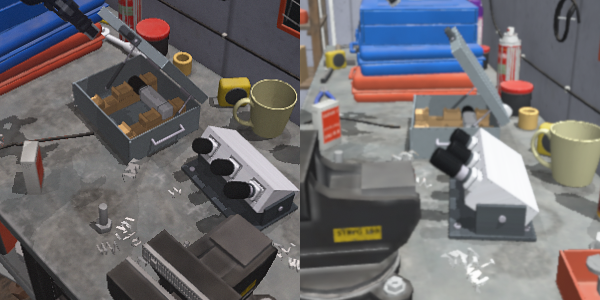

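The lid has been released and is swinging up (the side view shows it steep). The box's front notches are empty. Next is the cap press with closed fingers.

```bash
cat >> plan.py <<'E'
yaw=-8.5
c,s_=np.cos(np.radians(35)),np.sin(np.radians(35))
ax=np.array([-c*np.cos(np.radians(yaw)),-c*np.sin(np.radians(yaw)),s_])
mouth=np.array([.5933,-.0574,.076])
E
python3 - <<'E'
from plan import *
T=ori(40,yaw); print(ax, mouth+.072*ax)
plan([(mouth+.132*ax,T,12,1)])
E
```

```text
[-0.81015437  0.12107838  0.57357644] [ 0.53496889 -0.04868236  0.1172975 ]
[29.6mm 1.1deg] [[[0.52,-2.76,0.91],[0.1,-1.2,0.1],1],[[0.54,-2.77,0.9],[0.1,-1.2,0.1],1],[[0.55,-2.76,0.9],[0.1,-1.2,0.0],1],[[0.56,-2.76,0.88],[0.1,-1.1,0.1],1],[[0.58,-2.76,0.89],[0.1,-1.2,0.1],1],[[0.6,-2.76,0.87],[0.1,-1.2,0.1],1],[[0.61,-2.76,0.87],[0.1,-1.2,0.1],1],[[0.62,-2.76,0.86],[0.1,-1.2,0.1],1],[[0.63,-2.76,0.85],[0.2,-1.2,0.0],1],[[0.65,-2.76,0.84],[0.1,-1.2,0.1],1],[[0.66,-2.75,0.84],[0.1,-1.2,0.1],1],[[0.68,-2.76,0.83],[0.1,-1.1,0.1],1]]
```

Emit:
{"method": "drive_tool", "body": {
  "deltas": [
    [[0.52,-2.76,0.91],[0.1,-1.2,0.1],1],
    [[0.54,-2.77,0.9],[0.1,-1.2,0.1],1],
    [[0.55,-2.76,0.9],[0.1,-1.2,0.0],1],
    [[0.56,-2.76,0.88],[0.1,-1.1,0.1],1],
    [[0.58,-2.76,0.89],[0.1,-1.2,0.1],1],
    [[0.6,-2.76,0.87],[0.1,-1.2,0.1],1],
    [[0.61,-2.76,0.87],[0.1,-1.2,0.1],1],
    [[0.62,-2.76,0.86],[0.1,-1.2,0.1],1],
    [[0.63,-2.76,0.85],[0.2,-1.2,0.0],1],
    [[0.65,-2.76,0.84],[0.1,-1.2,0.1],1],
    [[0.66,-2.75,0.84],[0.1,-1.2,0.1],1],
    [[0.68,-2.76,0.83],[0.1,-1.1,0.1],1]
  ]
}}

```text
clock: 8.02
tool_pos: [0.4914, -0.0446, 0.1564]
eef_rot: [[-0.649, 0.149, 0.746], [0.095, 0.989, -0.115], [-0.755, -0.004, -0.656]]
wrist_force: [1.1, 0.4, 0.3]
finger_gap: 0.0005
gripper_force: 0.0
```

Run:
```python
from plan import *
import cv2
s=r.get_state();print(s["q"],s["tool_pos"],s["wrist_force"],s["finger_gap"])
T=ori(40,yaw);print(T-s["eef_rot"])
P=r.get_image("wrist");V=np.array(P["view"])
pr=lambda X:cv2.projectPoints(np.array([X]),cv2.Rodrigues(V[:3,:3])[0],V[:3,3],P["K"],np.array(P["distortion"]))[0].ravel()
print("pred cap_end",pr(mouth+.072*ax),"mid",pr(mouth+.051*ax),"mouth",pr(mouth),"tcp",pr(s["tool_pos"]))
cv2.imwrite("pics/w3.png",P["img"][:,:,::-1]);print([ (d["position"],d["conf"]) for d in r.find_in("cap_end",P)])
plan([(mouth+.074*ax,T,6,1)])
```

```text
[-20.1666051   -9.44682395 -59.65950945  -8.65961857   8.57615986
  -7.83053228] [ 0.49135984 -0.04458326  0.15643529] [1.13364665 0.40698002 0.27223013] 0.0005397438544325735
[[ 0.01328816 -0.00129898  0.01161011]
 [ 0.00016696  0.00020295  0.00189659]
 [-0.01120411  0.00396315  0.013109  ]]
pred cap_end [323.2965681  256.03760931] mid [322.7615252 247.4070729] mouth [321.77885848 231.57149637] tcp [320.20945096 305.52406367]
[([315.8, 246.2], 0.67)]
[9.4mm 0.2deg] [[[0.04,0.07,0.94],[-0.1,-0.2,0.0],1],[[0.03,0.07,0.94],[-0.0,-0.1,0.0],1],[[0.05,0.07,0.93],[-0.1,-0.2,0.0],1],[[0.04,0.07,0.94],[-0.0,-0.1,0.0],1],[[0.05,0.07,0.94],[-0.1,-0.2,0.0],1],[[0.04,0.07,0.94],[-0.1,-0.2,0.0],1]]
```

View pics/w3.png

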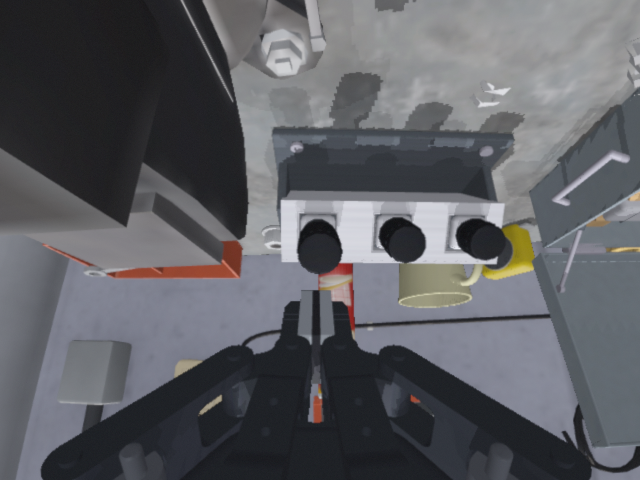

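The wrist view shows the long cap's end face at (320,254), predicted (323,256). The vice is clear to the left. Advancing to contact.

Emit:
{"method": "drive_tool", "body": {
  "deltas": [
    [[0.04,0.05,0.94],[-0.1,-0.2,0],1],
    [[0.04,0.05,0.94],[0,-0.1,0],1],
    [[0.04,0.05,0.94],[-0.1,-0.2,0],1],
    [[0.04,0.05,0.94],[0,-0.1,0],1],
    [[0.04,0.05,0.94],[-0.1,-0.2,0],1],
    [[0.04,0.05,0.94],[-0.1,-0.2,0],1],
    [[0,0,0],[0,0,0],1]
  ]
}}

```text
clock: 9.0
tool_pos: [0.5381, -0.0473, 0.1243]
eef_rot: [[-0.643, 0.144, 0.752], [0.093, 0.99, -0.109], [-0.76, 0.0, -0.65]]
wrist_force: [0.3, -0.4, -1.1]
finger_gap: 0.0001
gripper_force: 0.0
```

Run:
```python
from plan import *
s=r.get_state();print(s["tool_pos"],s["wrist_force"],(s["tool_pos"]-mouth)@ax,s["eef_rot"].T@-ax)
```

```text
[ 0.53811364 -0.04726332  0.12434779] [ 0.33097512 -0.41063135 -1.11291634] 0.07366795620869979 [-0.09629493 -0.00353843  0.99534656]
```

Emit:
{"method": "drive_tool", "body": {
  "deltas": [
    [[0.5,0,0],[0,0,0],1],
    [[-0.02,0,0.2],[0,0,0],1],
    [[-0.02,0,0.2],[0,0,0],1],
    [[-0.02,0,0.2],[0,0,0],1],
    [[0,0,0],[0,0,0],1]
  ]
}}

```text
clock: 9.62
tool_pos: [0.5416, -0.0477, 0.1203]
eef_rot: [[-0.645, 0.144, 0.75], [0.094, 0.99, -0.109], [-0.758, -0.0, -0.652]]
wrist_force: [-3.1, 0.5, 0.3]
finger_gap: -0.0
gripper_force: 1.6
```

Emit:
{"method": "drive_tool", "body": {
  "deltas": [
    [[0.1,0,0.2],[0,0,0],1],
    [[0.1,0,0.2],[0,0,0],1],
    [[0,0,0],[0,0,0],1]
  ]
}}

```text
clock: 10.0
tool_pos: [0.5442, -0.0481, 0.1164]
eef_rot: [[-0.646, 0.144, 0.75], [0.094, 0.99, -0.109], [-0.758, -0.0, -0.653]]
wrist_force: [0.3, 0.1, -0.2]
finger_gap: 0.0002
gripper_force: 0.0
```

Emit:
{"method": "drive_tool", "body": {
  "deltas": [
    [[0.05,0,0.2],[0,0,0],1],
    [[0,0,0.1],[0,0,0],1],
    [[0,0,0],[0,0,0],1]
  ]
}}

```text
clock: 10.38
tool_pos: [0.5461, -0.0483, 0.1145]
eef_rot: [[-0.646, 0.144, 0.75], [0.094, 0.99, -0.109], [-0.758, -0.0, -0.653]]
wrist_force: [-3.1, 0.1, 2.8]
finger_gap: 0.0001
gripper_force: 2.1
```

Emit:
{"method": "drive_tool", "body": {
  "deltas": [
    [[0,0,0.15],[0,0,0],1],
    [[0,0,0.1],[0,0,0],1],
    [[0,0,0],[0,0,0],1]
  ]
}}

```text
clock: 10.75
tool_pos: [0.5474, -0.0482, 0.1139]
eef_rot: [[-0.645, 0.143, 0.751], [0.093, 0.99, -0.109], [-0.759, -0.0, -0.651]]
wrist_force: [-26.4, 4.6, 24.5]
finger_gap: 0.0
gripper_force: 18.4
```

Run:
```python
from plan import *
import cv2
s=r.get_state();print((s["tool_pos"]-mouth)@ax,s["wrist_force"])
q=r.get_image("side");cv2.imwrite("pics/s4.png",cv2.resize(q["img"][220:340,280:440],None,fx=4,fy=4,interpolation=cv2.INTER_CUBIC)[:,:,::-1])
```

```text
0.060062443489190584 [-26.44072156   4.56916895  24.52391902]
```

View pics/s4.png

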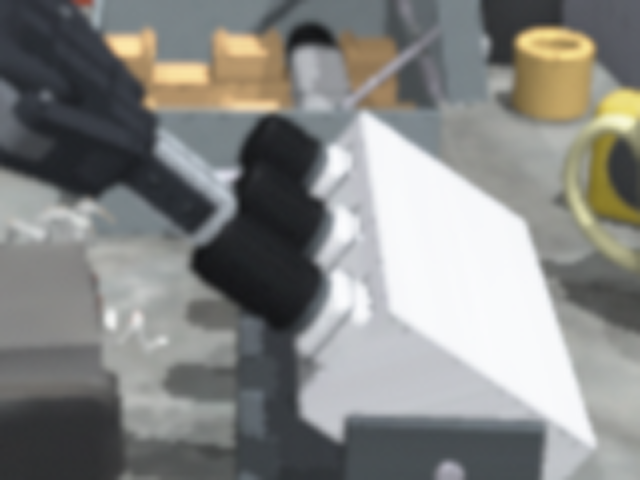

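The picture shows the cap against the handle shoulder with no bright steel left (gauge around (265,270)). The contact is stiff at 36 N and 60 mm from the mouth, so the cap is home. Now reorienting to grasp the gauge just clear of the bore.

Run:
```python
from plan import *
s=cur(); T=ori(118,yaw); P=mouth+.018*ax; G=P+.019*T[:,2]
p1=s[0]+.02*ax
M1=ori(80,yaw)
print(P,G)
plan([(p1,s[1],2,1),([.545,-.05,.215],M1,5,-.08),(G-.09*T[:,2],T,5,-.08)])
```

```text
[ 0.57871722 -0.05522059  0.08632438] [ 0.56989524 -0.05390214  0.06954837]
[10.0mm 0.0deg] [[[0.1,0.0,-1.0],[0.0,0.0,0.0],1],[[0.1,0.01,-0.99],[0.0,0.0,0.0],1]]
[18.2mm 7.9deg] [[[-1.55,-0.05,-0.95],[0.0,7.9,0.0],-0.08],[[-1.4,-0.04,-1.15],[0.0,7.8,0.1],-0.08],[[-1.24,-0.05,-1.34],[0.1,7.9,0.1],-0.08],[[-1.04,-0.04,-1.49],[-0.0,7.9,-0.0],-0.08],[[-0.82,-0.05,-1.62],[0.0,7.9,0.0],-0.08]]
[18.8mm 7.6deg] [[[-1.1,-0.0,1.53],[0.0,7.6,0.0],-0.08],[[-1.29,-0.01,1.38],[-0.0,7.6,0.0],-0.08],[[-1.47,-0.0,1.19],[-0.0,7.6,0.0],-0.08],[[-1.61,-0.01,0.99],[-0.0,7.6,0.0],-0.08],[[-1.72,0.0,0.76],[-0.0,7.6,0.0],-0.08]]
```

Emit:
{"method": "drive_tool", "body": {
  "deltas": [
    [[0.1,0,-1.0],[0,0,0],1],
    [[0.1,0,-1.0],[0,0,0],1],
    [[-1.55,-0.05,-0.95],[0,7.9,0],-0.08],
    [[-1.4,-0.04,-1.15],[0,7.9,0],-0.08],
    [[-1.24,-0.05,-1.34],[0,7.9,0],-0.08],
    [[-1.04,-0.04,-1.49],[0,7.9,0],-0.08],
    [[-0.82,-0.05,-1.62],[0,7.9,0],-0.08],
    [[-1.1,0,1.53],[0,7.6,0],-0.08],
    [[-1.29,-0.01,1.38],[0,7.6,0],-0.08],
    [[-1.47,0,1.19],[0,7.6,0],-0.08],
    [[-1.61,-0.01,0.99],[0,7.6,0],-0.08],
    [[-1.72,0,0.76],[0,7.6,0],-0.08]
  ]
}}

```text
clock: 12.3
tool_pos: [0.6153, -0.0612, 0.1448]
eef_rot: [[-0.89, 0.144, -0.433], [0.13, 0.99, 0.063], [0.437, 0.0, -0.899]]
wrist_force: [0.9, -0.7, 0.9]
finger_gap: 0.046
gripper_force: 0.0
```

Run:
```python
from plan import *
import cv2
s=r.get_state();print(s["q"],s["tool_pos"],s["wrist_force"],s["finger_gap"])
T=ori(118,yaw); P=mouth+.018*ax; G=P+.019*T[:,2]
V=None
Pk=r.get_image("wrist");V=np.array(Pk["view"])
pr=lambda X:cv2.projectPoints(np.array([X]),cv2.Rodrigues(V[:3,:3])[0],V[:3,3],Pk["K"],np.array(Pk["distortion"]))[0].ravel()
print("pred cap_end",pr(mouth+.06*ax),"grasp",pr(P),"mouth",pr(mouth))
cv2.imwrite("pics/w5.png",Pk["img"][:,:,::-1])
print(np.degrees(R.from_matrix(s["eef_rot"].T@T).as_rotvec()))
plan([(G-.03*T[:,2],T,3,-.08),(G,T,3,-.08)])
```

```text
[-12.56220046  42.14897789  29.32843425 103.04774112  -1.84080566
  -3.84573442] [ 0.61534681 -0.06116841  0.14476048] [ 0.93701557 -0.71375602  0.92542704] 0.0459624504563068
pred cap_end [320.39485074 177.54289286] grasp [319.82206856 239.81132212] mouth [319.60285302 263.29269499]
[-0.06935731  2.07076856  0.18993826]
[17.2mm 0.3deg] [[[0.38,0.03,1.68],[-0.0,0.3,0.1],-0.08],[[0.37,0.02,1.68],[-0.0,0.4,0.0],-0.08],[[0.35,0.02,1.68],[-0.0,0.3,0.1],-0.08]]
[10.0mm 0.0deg] [[[0.0,0.0,1.0],[-0.0,0.0,-0.0],-0.08],[[0.0,0.0,1.0],[-0.0,0.0,-0.0],-0.08],[[0.0,0.01,1.0],[-0.0,0.0,-0.0],-0.08]]
```

View pics/w5.png

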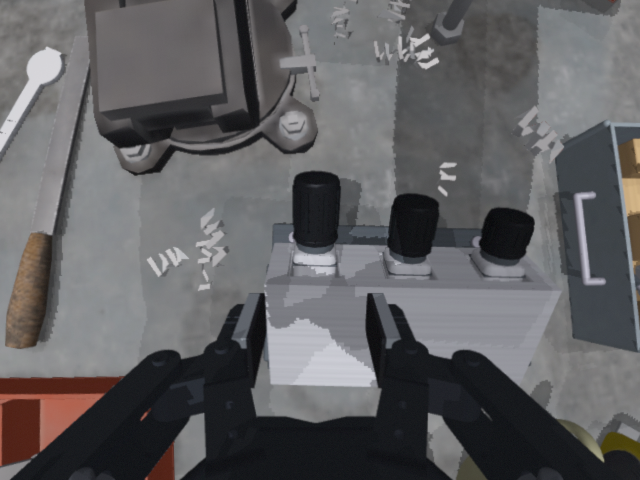

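The wrist view shows the long gauge centred at column 316 against 320 predicted, so it sits about 2 mm further to -y. I'll correct for that and descend.

Emit:
{"method": "drive_tool", "body": {
  "deltas": [
    [[0.38,-0.05,1.68],[0,0.4,0],-0.08],
    [[0.37,-0.05,1.68],[0,0.4,0],-0.08],
    [[0.35,-0.04,1.68],[0,0.3,0],-0.08],
    [[0,0,0.8],[0,0,0],-0.08],
    [[0,0,0.8],[0,0,0],-0.08],
    [[0,0,0.8],[0,0,0],-0.08],
    [[0,0,0.4],[0,0,0],-0.08],
    [[0,0,0],[0,0,0],-0.08]
  ]
}}

```text
clock: 13.35
tool_pos: [0.5703, -0.0559, 0.0791]
eef_rot: [[-0.883, 0.144, -0.447], [0.128, 0.99, 0.066], [0.452, 0.0, -0.892]]
wrist_force: [-0.5, -0.5, -0.4]
finger_gap: 0.0461
gripper_force: 0.0
```

Run:
```python
from plan import *
s=r.get_state();T=s["eef_rot"];g=s["tool_pos"]-.019*T[:,2]
print(s["q"],s["wrist_force"],s["finger_gap"], "s",(g-mouth)@ax, "perp",np.cross(ax,[.148,.989,0])@(g-mouth),"lat",(g-mouth)@[.148,.989,0])
```

```text
[-12.91392378  39.85452318  14.55834075  91.48617286  -2.06025788
  -4.13662312] [-0.54552248 -0.53331789 -0.37174072] 0.046062840135724904 s 0.023223698508574375 perp -0.008158526980679311 lat -0.0018625323941822824
```

Emit:
{"method": "drive_tool", "body": {
  "deltas": [
    [[-0.2,0,0.38],[0,0,0],-0.08],
    [[-0.2,0,0.38],[0,0,0],-0.08],
    [[0,0,0],[0,0,0],-0.08]
  ]
}}

```text
clock: 13.72
tool_pos: [0.5705, -0.0559, 0.0701]
eef_rot: [[-0.883, 0.144, -0.447], [0.128, 0.99, 0.066], [0.452, 0.0, -0.892]]
wrist_force: [0.4, 0.5, 0.1]
finger_gap: 0.0464
gripper_force: 0.0
```

Run:
```python
from plan import *
s=r.get_state();T=s["eef_rot"];g=s["tool_pos"]-.019*T[:,2]
print(s["wrist_force"],s["finger_gap"], "s",(g-mouth)@ax, "perp",np.cross(ax,[.148,.989,0])@(g-mouth),"lat",(g-mouth)@[.148,.989,0])
```

```text
[0.38732679 0.4905873  0.08318071] 0.04639315449819084 s 0.017992108759401347 perp -0.0008923801832735044 lat -0.0018764043675849498
```

Right on target, with no contact. Closing firmly.

Emit:
{"method": "drive_tool", "body": {
  "deltas": [
    [[0,0,0],[0,0,0],1],
    [[0,0,0],[0,0,0],1],
    [[0,0,0],[0,0,0],1],
    [[0,0,0],[0,0,0],1],
    [[0,0,0],[0,0,0],1]
  ],
  "newtons": 70
}}

```text
clock: 14.35
tool_pos: [0.5707, -0.056, 0.0708]
eef_rot: [[-0.883, 0.144, -0.446], [0.129, 0.99, 0.065], [0.451, 0.0, -0.892]]
wrist_force: [0.7, -0.5, 5.8]
finger_gap: 0.027
gripper_force: 69.3
```

Run:
```python
from plan import *
s=r.get_state();T=s["eef_rot"];g=s["tool_pos"]-.019*T[:,2]
print(s["wrist_force"],"s",(g-mouth)@ax,"ax in tool",T.T@ax, T.T@np.array([0,0,1]))
```

```text
[ 0.70927509 -0.54259889  5.827138  ] s 0.01819488127287029 ax in tool [ 0.98979909  0.0031731  -0.14243485] [ 4.51053606e-01  4.23184045e-04 -8.92496759e-01]
```

Emit:
{"method": "drive_tool", "body": {
  "deltas": [
    [[0.75,0,-0.11],[0,0,0],1],
    [[1.49,0,-0.21],[0,0,0],1],
    [[1.49,0,-0.21],[0,0,0],1],
    [[1.49,0,-0.21],[0,0,0],1]
  ]
}}

```text
clock: 14.85
tool_pos: [0.5276, -0.0497, 0.1008]
eef_rot: [[-0.883, 0.144, -0.446], [0.129, 0.99, 0.065], [0.451, 0.0, -0.893]]
wrist_force: [4.2, -0.1, -1.8]
finger_gap: 0.0268
gripper_force: 68.8
```

Emit:
{"method": "drive_tool", "body": {
  "deltas": [
    [[1.49,0,-0.21],[0,0,0],1],
    [[1.49,0,-0.21],[0,0,0],1],
    [[1.2,0,-0.17],[0,0,0],1],
    [[0,0,0],[0,0,0],1]
  ]
}}

```text
clock: 15.35
tool_pos: [0.4927, -0.0445, 0.1255]
eef_rot: [[-0.883, 0.144, -0.447], [0.128, 0.99, 0.065], [0.452, 0.0, -0.892]]
wrist_force: [0.3, -0.6, -3.4]
finger_gap: 0.0267
gripper_force: 68.9
```

Run:
```python
from plan import *
s=r.get_state();T=s["eef_rot"];g=s["tool_pos"]-.019*T[:,2]
print(s["wrist_force"],"s",(g-mouth)@ax,s["finger_gap"],s["q"])
```

```text
[ 0.34261334 -0.6017751  -3.36701309] s 0.11414903458829942 0.026698487412641556 [-13.49138295  30.70291785   4.26456241  90.32185273  -2.32719839
  -4.6553401 ]
```

```bash
cat >> plan.py <<'E'
def target(mid,yawc=-7.0,gofs=.028,axt=np.array([.9898,.0032,-.1424])):
    a=np.radians(yawc); d=-np.array([-np.sin(a),np.cos(a),0]); yw=np.array([d[1],-d[0],0]); W=np.c_[d,yw,[0,0,-1]]
    axt=axt/np.linalg.norm(axt); yt=np.array([0,1.,0]); yt-=axt*(axt@yt); yt/=np.linalg.norm(yt)
    T=W@np.c_[axt,yt,np.cross(axt,yt)].T
    g=np.array(mid)+gofs*d
    return g+.019*T[:,2],T
cy=np.array([.122,.9925,0]); rest=np.array([.5813,.2789,.040])
E
python3 - <<'E'
from plan import *
p,M=cur()
P,T=target(rest+.009*cy+[0,0,.14]); print(P,T)
Tm=T
plan([(p+[-.01,.01,.09],M,3,1),([.47,.10,.25],Tm,12,1),(P,T,6,1)])
E
```

```text
[0.5793068  0.26272771 0.16119363] [[-0.11748296 -0.99293105  0.01690197]
 [-0.9828121   0.11869256  0.14139467]
 [-0.1424013   0.         -0.98980901]]
[30.4mm 0.0deg] [[[1.69,0.28,-2.51],[0.0,0.0,0.0],1],[[1.69,0.29,-2.5],[0.0,0.0,0.0],1],[[1.7,0.28,-2.51],[0.0,0.0,0.0],1]]
[11.6mm 8.0deg] [[[0.37,1.09,-0.14],[1.3,-2.3,-7.6],1],[[0.21,1.13,-0.17],[1.2,-2.2,-7.6],1],[[0.05,1.15,-0.2],[1.3,-2.3,-7.7],1],[[-0.1,1.13,-0.23],[1.2,-2.3,-7.6],1],[[-0.27,1.11,-0.24],[1.3,-2.2,-7.6],1],[[-0.42,1.05,-0.25],[1.2,-2.3,-7.6],1],[[-0.56,0.99,-0.26],[1.3,-2.3,-7.6],1],[[-0.7,0.89,-0.25],[1.2,-2.2,-7.6],1],[[-0.82,0.79,-0.24],[1.3,-2.3,-7.7],1],[[-0.92,0.66,-0.22],[1.2,-2.2,-7.6],1],[[-1.02,0.53,-0.2],[1.3,-2.3,-7.6],1],[[-1.08,0.39,-0.16],[1.2,-2.3,-7.6],1]]
[35.9mm 0.0deg] [[[-2.67,-1.49,1.88],[0.0,0.0,-0.0],1],[[-2.67,-1.49,1.88],[0.0,0.0,-0.0],1],[[-2.66,-1.48,1.88],[0.0,0.0,-0.0],1],[[-2.67,-1.49,1.88],[0.0,0.0,-0.0],1],[[-2.67,-1.49,1.88],[0.0,0.0,-0.0],1],[[-2.67,-1.49,1.88],[0.0,0.0,-0.0],1]]
```

Emit:
{"method": "drive_tool", "body": {
  "deltas": [
    [[1.0,0.1,-1.3],[0,0,0],1],
    [[1.69,0.29,-2.5],[0,0,0],1],
    [[1.69,0.28,-2.5],[0,0,0],1],
    [[0.7,0.1,-1.2],[0,0,0],1]
  ]
}}

```text
clock: 15.85
tool_pos: [0.4836, -0.0354, 0.2165]
eef_rot: [[-0.884, 0.144, -0.445], [0.128, 0.99, 0.065], [0.45, 0.0, -0.893]]
wrist_force: [0.8, 0.1, -3.7]
finger_gap: 0.0262
gripper_force: 69.1
```

Emit:
{"method": "drive_tool", "body": {
  "deltas": [
    [[0.37,1.09,-0.14],[1.3,-2.3,-7.6],1],
    [[0.21,1.13,-0.17],[1.2,-2.2,-7.6],1],
    [[0.05,1.15,-0.2],[1.3,-2.3,-7.7],1],
    [[-0.1,1.13,-0.23],[1.2,-2.3,-7.6],1],
    [[-0.27,1.11,-0.24],[1.3,-2.2,-7.6],1],
    [[-0.42,1.05,-0.25],[1.2,-2.3,-7.6],1],
    [[-0.56,0.99,-0.26],[1.3,-2.3,-7.6],1],
    [[-0.7,0.89,-0.25],[1.2,-2.2,-7.6],1],
    [[-0.82,0.79,-0.24],[1.3,-2.3,-7.7],1],
    [[-0.92,0.66,-0.22],[1.2,-2.2,-7.6],1],
    [[-1.02,0.53,-0.2],[1.3,-2.3,-7.6],1],
    [[-1.08,0.39,-0.16],[1.2,-2.3,-7.6],1]
  ]
}}

```text
clock: 17.35
tool_pos: [0.4702, 0.0994, 0.249]
eef_rot: [[-0.113, -0.993, 0.016], [-0.983, 0.114, 0.143], [-0.144, 0.0, -0.99]]
wrist_force: [0.2, -0.5, -3.3]
finger_gap: 0.0268
gripper_force: 69.1
```

Run:
```python
from plan import *
s=r.get_state();print(s["tool_pos"],s["finger_gap"],s["gripper_force"],s["wrist_force"],s["q"])
P,T=target(rest+.009*cy+[0,0,.14])
print(np.degrees(R.from_matrix(s["eef_rot"].T@T).as_rotvec()))
plan([(P,T,8,1)])
```

```text
[0.47022857 0.09936    0.24904354] 0.02683624758875678 69.11331105977297 [ 0.15828233 -0.54588413 -3.25405399] [ -3.25296483   6.54679731  -7.17237049  75.81250624   8.24911475
 -86.65061433]
[0.0482388  0.07544593 0.24460999]
[26.9mm 0.0deg] [[[-2.0,-1.12,1.4],[0.0,0.0,0.0],1],[[-2.01,-1.12,1.4],[0.0,0.0,0.1],1],[[-2.0,-1.12,1.4],[0.0,0.0,-0.0],1],[[-2.01,-1.12,1.4],[0.0,0.0,0.0],1],[[-2.01,-1.12,1.4],[0.0,0.0,0.1],1],[[-2.0,-1.11,1.4],[0.0,0.1,-0.0],1],[[-2.02,-1.11,1.4],[0.0,-0.0,0.0],1],[[-2.01,-1.12,1.4],[0.0,-0.0,0.0],1]]
```

Emit:
{"method": "drive_tool", "body": {
  "deltas": [
    [[-2.0,-1.12,1.4],[0,0,0],1],
    [[-2.0,-1.12,1.4],[0,0,0.1],1],
    [[-2.0,-1.12,1.4],[0,0,0],1],
    [[-2.0,-1.12,1.4],[0,0,0],1],
    [[-2.0,-1.12,1.4],[0,0,0.1],1],
    [[-2.0,-1.12,1.4],[0,0,0],1],
    [[-2.0,-1.12,1.4],[0,0,0],1],
    [[-2.0,-1.12,1.4],[0,0,0],1],
    [[0,0,0],[0,0,0],1]
  ]
}}

```text
clock: 18.48
tool_pos: [0.5809, 0.2629, 0.1592]
eef_rot: [[-0.12, -0.993, 0.014], [-0.983, 0.121, 0.142], [-0.142, 0.003, -0.99]]
wrist_force: [-0.0, -0.6, -2.6]
finger_gap: 0.0269
gripper_force: 69.3
```

Run:
```python
from plan import *
from h import proj
import cv2
s=r.get_state();print(s["tool_pos"],s["finger_gap"],s["wrist_force"])
T=s["eef_rot"]; axt=np.array([.9898,.0032,-.1424]); g=s["tool_pos"]-.019*T[:,2]; d=T@axt
p=r.get_image("scene");q=r.get_image("side")
ims=[]
for n,im in (("scene",p["img"].copy()),("side",q["img"].copy())):
    foot=g-.098*d; end=g+.042*d
    for X in (foot,end,rest+.07*cy,rest-.07*cy): 
        u=proj(n,X)[0]; print(n,u.round(1)); cv2.circle(im,tuple(int(v) for v in u.round()),1,(255,0,0),-1)
    c=proj(n,rest)[0].astype(int); ims.append(cv2.resize(im[c[1]-75:c[1]+60,c[0]-65:c[0]+65],(390,405),interpolation=cv2.INTER_CUBIC))
    print(c)
cv2.imwrite("pics/s6.png",np.hstack(ims)[:,:,::-1])
```

```text
[0.58089832 0.26285797 0.15920821] 0.026879839094318705 [-0.02180652 -0.55681799 -2.60893106]
scene [278.4 136.3]
scene [319.1 172.7]
scene [283.5 192.1]
scene [321.5 229.7]
[301 210]
side [326.6 169.1]
side [327.5 184.8]
side [325.2 229.2]
side [326.1 252.6]
[325 240]
```

View pics/s6.png

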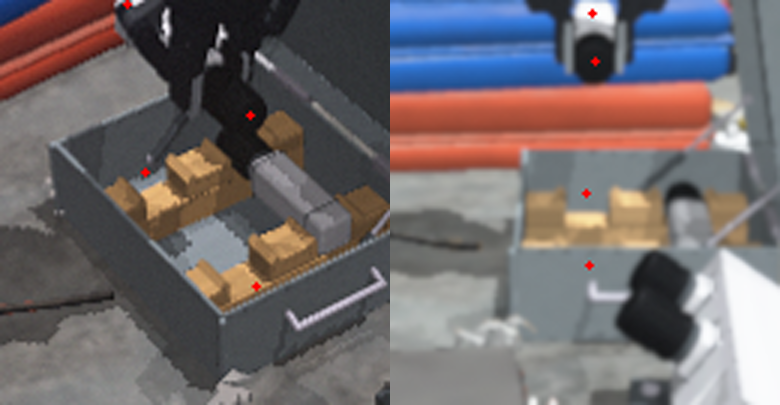

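The scene and side views agree with my projections. The held gauge's cap is at its predicted spot, and the far front notch spans columns 566–610 with its centre at 587, predicted 586. Lowering.

Run:
```python
from plan import *
P,T=target(rest+.009*cy+[0,0,.03]);P2,_=target(rest+.009*cy+[0,0,.002])
plan([(P,T,6,1),(P2,T,6,1)])
```

```text
[18.2mm 0.0deg] [[[0.24,0.02,1.81],[0.0,0.0,-0.0],1],[[0.25,0.02,1.8],[0.0,0.0,-0.1],1],[[0.24,0.01,1.81],[0.0,0.0,0.0],1],[[0.25,0.02,1.81],[0.1,0.0,-0.0],1],[[0.24,0.02,1.81],[-0.0,0.0,-0.1],1],[[0.25,0.03,1.8],[-0.0,0.0,0.0],1]]
[4.7mm 0.0deg] [[[0.07,-0.0,0.46],[-0.0,0.0,0.0],1],[[0.06,-0.0,0.46],[-0.0,0.0,0.0],1],[[0.07,-0.0,0.47],[-0.0,0.0,0.0],1],[[0.07,-0.0,0.46],[-0.0,0.0,0.0],1],[[0.06,-0.0,0.46],[-0.0,0.0,0.0],1],[[0.07,-0.0,0.46],[-0.0,0.0,0.0],1]]
```

Emit:
{"method": "drive_tool", "body": {
  "deltas": [
    [[0.24,0.02,1.81],[0,0,0],1],
    [[0.25,0.02,1.8],[0,0,-0.1],1],
    [[0.24,0.02,1.81],[0,0,0],1],
    [[0.25,0.02,1.81],[0,0,0],1],
    [[0.24,0.02,1.81],[0,0,-0.1],1],
    [[0.25,0.03,1.8],[0,0,0],1],
    [[0,0,0],[0,0,0],1]
  ]
}}

```text
clock: 19.45
tool_pos: [0.5785, 0.2618, 0.0511]
eef_rot: [[-0.119, -0.993, 0.015], [-0.983, 0.119, 0.141], [-0.142, 0.002, -0.99]]
wrist_force: [-0.2, -0.3, -2.7]
finger_gap: 0.027
gripper_force: 69.3
```

Run:
```python
from plan import *
s=r.get_state();print(s["wrist_force"])
for h in (.03,.012,.002):
    P,T=target(rest+.009*cy+[0,0,h]);print(h,P-s["tool_pos"])
P2,T=target(rest+.009*cy+[0,0,.008])
plan([(P2,T,4,1)])
```

```text
[-0.20485085 -0.3375666  -2.66189969]
0.03 [7.89072974e-04 9.52263171e-04 9.11207243e-05]
0.012 [ 0.00078907  0.00095226 -0.01790888]
0.002 [ 0.00078907  0.00095226 -0.02790888]
[5.4mm 0.1deg] [[[0.05,-0.02,0.55],[0.0,-0.0,-0.0],1],[[0.05,-0.02,0.54],[0.1,-0.0,-0.0],1],[[0.06,-0.01,0.55],[-0.0,-0.0,-0.0],1],[[0.05,-0.02,0.54],[0.0,-0.0,-0.1],1]]
```

Emit:
{"method": "drive_tool", "body": {
  "deltas": [
    [[0.05,-0.02,0.55],[0,0,0],1],
    [[0.05,-0.02,0.54],[0,0,0],1],
    [[0.05,-0.02,0.55],[0,0,0],1],
    [[0.05,-0.02,0.54],[0,0,0],1],
    [[0,0,0],[0,0,0],1]
  ]
}}

```text
clock: 20.08
tool_pos: [0.5799, 0.2634, 0.0293]
eef_rot: [[-0.118, -0.993, 0.015], [-0.983, 0.119, 0.142], [-0.143, 0.002, -0.99]]
wrist_force: [0.7, 0.0, -2.8]
finger_gap: 0.0267
gripper_force: 69.3
```

No contact, so it is down between the notch walls. Lowering the last few millimetres slowly.

Emit:
{"method": "drive_tool", "body": {
  "deltas": [
    [[0.03,0,0.25],[0,0,0],1],
    [[0.03,0,0.25],[0,0,0],1],
    [[0.01,0,0.15],[0,0,0],1],
    [[0,0,0],[0,0,0],1]
  ]
}}

```text
clock: 20.58
tool_pos: [0.5804, 0.2636, 0.0253]
eef_rot: [[-0.118, -0.993, 0.018], [-0.983, 0.119, 0.143], [-0.144, -0.001, -0.99]]
wrist_force: [-6.1, -4.2, 14.2]
finger_gap: 0.0269
gripper_force: 71.9
```

Run:
```python
from plan import *
s=r.get_state();T=s["eef_rot"];print(s["wrist_force"],s["ft_torque"],"tool",T.T@s["wrist_force"],T.T@s["ft_torque"])
```

```text
[-6.07697627 -4.16594566 14.15825699] [-0.45923686  1.2210922   0.14174344] tool [  2.77225532   5.52241768 -14.71592634] [-1.16626476  0.60102571  0.02550458]
```

Emit:
{"method": "drive_tool", "body": {
  "deltas": [
    [[0,0,-0.2],[0,0,0],1],
    [[0,0.15,0],[0,0,0],1],
    [[0,0,0.2],[0,0,0],1],
    [[0,0,0.1],[0,0,0],1],
    [[0,0,0],[0,0,0],1]
  ]
}}

```text
clock: 21.2
tool_pos: [0.5792, 0.2637, 0.0251]
eef_rot: [[-0.118, -0.993, 0.019], [-0.983, 0.119, 0.142], [-0.144, -0.002, -0.99]]
wrist_force: [-9.2, -8.7, 26.9]
finger_gap: 0.0265
gripper_force: 73.6
```

Emit:
{"method": "drive_tool", "body": {
  "deltas": [
    [[0,0,-0.15],[0,0,0],1],
    [[0,0,0],[0,0,0],0.2],
    [[0,0,0],[0,0,0],0.1],
    [[0,0,0],[0,0,0],0.0],
    [[0,0,0],[0,0,0],-0.05]
  ]
}}

```text
clock: 21.82
tool_pos: [0.5786, 0.2639, 0.0235]
eef_rot: [[-0.118, -0.993, 0.016], [-0.983, 0.119, 0.142], [-0.143, 0.001, -0.99]]
wrist_force: [0.4, 0.3, -0.4]
finger_gap: 0.0447
gripper_force: 0.0
```

Run:
```python
from plan import *
s=r.get_state();print(s["tool_pos"],s["wrist_force"],s["finger_gap"])
up=s["tool_pos"]+[0,0,.15]
plan([(up,s["eef_rot"],6,-.05)])
```

```text
[0.57863482 0.26385327 0.02351646] [ 0.3823392   0.28696111 -0.37357358] 0.0447183712230193
[25.0mm 0.0deg] [[[-0.36,0.0,-2.47],[0.0,0.0,0.0],-0.05],[[-0.35,0.01,-2.48],[0.0,0.0,0.0],-0.05],[[-0.36,-0.0,-2.47],[0.0,0.0,0.0],-0.05],[[-0.36,0.0,-2.48],[0.0,0.0,0.0],-0.05],[[-0.36,0.0,-2.47],[0.0,0.0,0.0],-0.05],[[-0.35,0.01,-2.48],[0.0,0.0,0.0],-0.05]]
```

Emit:
{"method": "drive_tool", "body": {
  "deltas": [
    [[-0.15,0,-1.0],[0,0,0],-0.05],
    [[-0.36,0,-2.47],[0,0,0],-0.05],
    [[-0.36,0,-2.47],[0,0,0],-0.05],
    [[-0.36,0,-2.47],[0,0,0],-0.05],
    [[-0.36,0,-2.47],[0,0,0],-0.05],
    [[-0.36,0,-2.47],[0,0,0],-0.05],
    [[-0.36,0,-2.47],[0,0,0],-0.05],
    [[0,4,0],[0,0,0],-0.05],
    [[0,4,0],[0,0,0],-0.05],
    [[0,2,0],[0,0,0],-0.05],
    [[0,0,0],[0,0,0],-0.05]
  ]
}}

```text
clock: 23.2
tool_pos: [0.4785, 0.2762, 0.185]
eef_rot: [[-0.116, -0.993, 0.018], [-0.983, 0.118, 0.142], [-0.144, -0.001, -0.99]]
wrist_force: [-0.5, 0.1, 0.2]
finger_gap: 0.0448
gripper_force: 0.0
```

Run:
```python
from plan import *
from h import proj
import cv2
s=r.get_state();print(s["tool_pos"],s["wrist_force"])
ims=[]
for n in ("scene","side"):
    im=r.get_image(n)["img"].copy()
    for X in (rest+.079*cy,rest-.061*cy):
        u=proj(n,X)[0]; cv2.circle(im,tuple(int(v) for v in u.round()),1,(255,0,0),-1)
    c=proj(n,rest)[0].astype(int); ims.append(cv2.resize(im[c[1]-85:c[1]+50,c[0]-65:c[0]+65],(390,405),interpolation=cv2.INTER_CUBIC))
cv2.imwrite("pics/s7.png",np.hstack(ims)[:,:,::-1])
```

```text
[0.4785347  0.27619252 0.18501429] [-0.45778448  0.06044596  0.15987671]
```

View pics/s7.png

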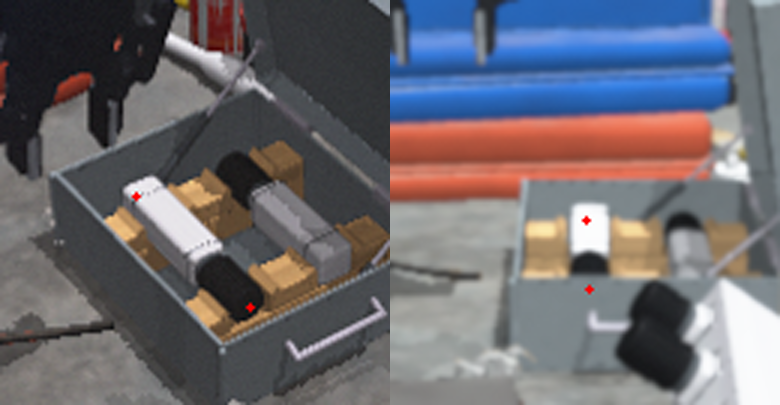

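The picture shows the gauge down in both front notches. Its ends match the projected dots at scene (137,197) and (250,307), and the foot top at side row 205 fits the expected height. A quick numeric check of the lid angle, then hand in.

Run:
```python
from plan import *
from h import proj,tri
ex=np.array([.9925,-.122,0]);h=np.array([.7024,.2645,.068])
P={n:r.get_image(n) for n in ("scene","side")}
for n in P: print(n,[(np.round(d["position"]),round(d["conf"],2)) for d in r.find_in("lid_tab",P[n])])
for t in (1.0,1.2,1.4):
    X=h+ex*(-.1888*np.cos(t)+.009*np.sin(t))+[0,0,.1888*np.sin(t)+.009*np.cos(t)]
    lid=h+ex*(-.09*np.cos(t))+[0,0,.09*np.sin(t)]
    print(t,[(proj(n,X)[0].round(),proj(n,lid)[0].round()) for n in P])
```

```text
scene [(array([351., 143.]), 0.78)]
side [(array([389., 188.]), 0.7)]
1.0 [(array([311., 128.]), array([331., 157.])), (array([340., 151.]), array([361., 194.]))]
1.2 [(array([327., 115.]), array([338., 151.])), (array([358., 144.]), array([369., 190.]))]
1.4 [(array([343., 105.]), array([345., 146.])), (array([376., 139.]), array([378., 188.]))]
```

```bash
python3 -c "
from bench import r
print(r.sign_off())"
```

```text
the job is handed in; nothing more can be done
None
```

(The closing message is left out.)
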